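# Reverse the row of tasting bottles

## Robot

A 7-joint arm with a two-finger parallel gripper is mounted at the origin on the work surface. World frame = base frame: x ahead of the robot, y to its left, z up, the work surface at z = 0. Lengths are in m, angles in rad, forces in N, time in s.
With the tool pointing down it reaches from about 0.35 to 0.9 m from the base axis. Payload 8.1 kg.
Tool frame: the origin (TCP) lies between the finger pads; the fingertips stand 17 mm ahead of it and the grasp point (between the pads) lies 2 mm behind it; z points along the fingers, y is the line along which they close (so a half turn about z gives the same grasp; the last joint's range is limited). The gripper opens to 92 mm and grips with 3 to 60 N. Pads are 19 mm wide; open, the fingers measure 130 mm over their backs; the gripper's body (75 mm by 190 mm) begins 47 mm behind the grasp point.
Start: joints at [-1.323, 0.434, 0.025, 1.573, -0.012, 1.134, -0.075], TCP at [0.215, 0.587, 0.244] pointing down, gripper open.
Joint ranges: [-2.62, 2.62], [-0.44, 2.09], [-1.27, 1.32], [0.08, 2.57], [-1.32, 4.46], [0.12, 2], [-2.74, 2.74]. Speed limits (rad/s): [2.22, 2.22, 3.01, 3.01, 3.14, 3.14, 3.14].

## Interface

Orientations are given as a unit quaternion [w, x, y, z].
In Python, from rig import bot gives the robot as it stands.
- The arm moves only by the tool carry_out, never from a script. Its arguments are lists of equal length, an entry for each row: "claw": the finger opening in cm, from 0 to 9.18; "delta_pos": the shift along the tool's x, y, z in cm, a list of three; "rotation": the turn, a rotation vector about the tool's x, y, z in rad, a list of three. A call has 1 to 10 rows; each row is the pose to reach, as a shift and turn from the pose commanded when the call began, along the tool's axes at that moment; what a row does not reach only later rows make up. A row lasts 1/12 s, in which the tool goes at most 41.7 mm and 7.16 degrees, less where a joint would pass 70% of its speed; a pose out of reach is approached as far as the arm can. A call with a gripper value outside its range is refused whole. The fingers move at their own pace and stop on an object; "force" is the grip in N (left out, the last holds). Time passes only in rows, so rows that repeat a pose let the fingers close. It gives the time, the measured TCP pose, the force, the opening and the grip force at its end, in the units of the state.
- bot.get_obs(): the state, without advancing time (a new reading comes with each control period).
- bot.get_image(name): name is "scene" or "side" or "wrist"; returns a dict with "frame" (420x560x3 uint8, red, green, blue), "fx", "fy", "cx", "cy" (pixels), "rvec" (rotation vector, rad) and "tvec" (3), from world to camera coordinates, as OpenCV has them. Camera axes: x right, y down, z forward; pixel columns grow to the right and rows downward; lengths in m; the calibration is good to about 2 mm. A picture is of the moment at which its call begins. There is no depth.
- bot.finish_job(): hands the job in; it is judged then, once.
Trained networks look in a picture, given as the dict that the camera call returned (one of the last four; its "shot" number tells which), for a name from the list of things; names that differ only in an ending like _2 or _b are one class to them, and where a whole thing is asked for, a point or a joint stands for the part that bears it (a point fixed in the world has none). Each returns a list of dicts, best first, with "conf" (0 to 1); they miss things now and then, are a little off and sometimes report something else, mostly with a low value. They report only what shows in the picture. A call takes as long as a camera call.
- bot.outline_of(label, picture): "pixels" (420x560 bool, what is visible of it) and "centre" ([row, column] in pixels, amid what is visible of it).
The state is a dict: "time": time; "joint_pos": joint angles; "qvel": joint speeds; "joint_efforts": joint torques, N m; "ee_pos": TCP position; "ee_rot": TCP orientation; "contact_force": force on the tool from outside, world axes, zero at the start; "wrist_torque": the same for the moment, N m; "width": opening from 0.0 (shut) to 1.0 (fully open); "finger_force": force on a finger pad.
Only numpy, scipy, OpenCV 4.12 (cv2) and the standard library are available. Lean on these libraries where they do the work, as an engineer would, in place of code of your own. Each camera call takes 0.05 s, during which the arm holds its last target. There are 200 camera calls.

## Task

Move the four little bottles from the sleeves on the black tray into the wooden rack, one per compartment, in reverse order: seen from the robot, the bottle that stood leftmost on the tray goes into the rack's rightmost compartment, and so on (the rack will be turned round to face the guests). Set each glass bottle down gently, standing upright on the compartment floor, never dropping one or tipping one over. Leave the book, the cassette and the cardboard ring where they are.

Things in the scene. Friction and masses are not known exactly. Their poses are not given: they have to be found in the camera images.
- bottle_red_center (a point): Small dark green glass bottle, red screw cap, red band on its white label; 110 g, 90 mm tall. Round body 42 mm across up to 50 mm above its foot; red cap 27 mm across from 62 to 90 mm above its foot (easy grip, jaws closing across the row). Point: on the bottle's axis, half-way up (45 mm above its foot); z up, its turn about z is of no account. At the start it stands in the red sleeve.
- bottle_yellow_center (a point): Small dark green glass bottle, yellow screw cap, yellow band on its white label; 110 g, 90 mm tall. Round body 42 mm across up to 50 mm above its foot; yellow cap 27 mm across from 62 to 90 mm above its foot (easy grip, jaws closing across the row). Point: on the bottle's axis, half-way up (45 mm above its foot); z up, its turn about z is of no account. At the start it stands in the yellow sleeve.
- bottle_green_center (a point): Small dark green glass bottle, green screw cap, green band on its white label; 110 g, 90 mm tall. Round body 42 mm across up to 50 mm above its foot; green cap 27 mm across from 62 to 90 mm above its foot (easy grip, jaws closing across the row). Point: on the bottle's axis, half-way up (45 mm above its foot); z up, its turn about z is of no account. At the start it stands in the green sleeve.
- bottle_blue_center (a point): Small dark green glass bottle, blue screw cap, blue band on its white label; 110 g, 90 mm tall. Round body 42 mm across up to 50 mm above its foot; blue cap 27 mm across from 62 to 90 mm above its foot (easy grip, jaws closing across the row). Point: on the bottle's axis, half-way up (45 mm above its foot); z up, its turn about z is of no account. At the start it stands in the blue sleeve.
- sleeve_red: Red square open-topped sleeve, fixed on the black tray, in which the red bottle stands at the start: 60 x 60 mm outside, 52 x 52 mm inside, 26 mm tall, floor 4 mm thick. Origin: centre of its underside, 6 mm above the table. Its axes are parallel to the tray's. It stays where it is and so keeps showing where its bottle began in the row.
- sleeve_yellow: Yellow square open-topped sleeve, fixed on the black tray, in which the yellow bottle stands at the start: 60 x 60 mm outside, 52 x 52 mm inside, 26 mm tall, floor 4 mm thick. Origin: centre of its underside, 6 mm above the table. Its axes are parallel to the tray's. It stays where it is and so keeps showing where its bottle began in the row.
- sleeve_green: Green square open-topped sleeve, fixed on the black tray, in which the green bottle stands at the start: 60 x 60 mm outside, 52 x 52 mm inside, 26 mm tall, floor 4 mm thick. Origin: centre of its underside, 6 mm above the table. Its axes are parallel to the tray's. It stays where it is and so keeps showing where its bottle began in the row.
- sleeve_blue: Blue square open-topped sleeve, fixed on the black tray, in which the blue bottle stands at the start: 60 x 60 mm outside, 52 x 52 mm inside, 26 mm tall, floor 4 mm thick. Origin: centre of its underside, 6 mm above the table. Its axes are parallel to the tray's. It stays where it is and so keeps showing where its bottle began in the row.
- tray: Fixed black plastic tray, 74 x 264 x 12 mm (floor 6 mm thick), carrying the row of four sleeves, whose centres lie at y = -96, -32, 32 and 96 mm along it, x = 0. Origin: centre of its underside, on the table; y runs along the row, to the left as seen from the robot (yaw within 0.35 rad), x away from the robot, z up.
- rack: Fixed wooden rack, 68 x 260 x 30 mm: a row of four empty open-topped compartments, 60 mm square inside (walls 4 mm thick, 30 mm tall, partitions 26 mm; floor 4 mm thick), centres at y = -96, -32, 32, 96 mm, x = 0. Origin: centre of its underside, on the table; y runs along the row, to the robot's left (yaw within 0.35 rad), z up. It may stand left or right of the tray.

How it is judged:
By the outcome, as a careful person would: the job done as asked, in the order asked, and still so for the second after the job is handed in, with the robot touching nothing.
It also fails if it takes over 120 s, if anything falls off the work surface, if the arm or the gripper's body presses on something with over 40 N, if the wrist force passes 120 N, or if a joint passes its speed limit or range.

## Working session

There is one attempt and no reset: what is moved stays moved. The work goes in short steps, Python scripts to look and compute and a tool call to move; the robot and the scene stay as the last step left them, time stands still between calls to the robot, and variables do not carry over. Pictures are saved under pics/ and viewed, at most 14 in all, crops included, and the job is handed in when it is done.

Besides the shell and the picture viewer there is one more tool, called as name(argument=value, ...) on one line, values as JSON. carry_out: Moves the arm, as the interface text tells. Its arguments: {"type":"object","properties":{"claw":{"type":"array","items":{"type":"number"}},"delta_pos":{"type":"array","items":{"type":"array","items":{"type":"number"}}},"rotation":{"type":"array","items":{"type":"array","items":{"type":"number"}}},"force":{"type":"number"}},"required":["claw","delta_pos","rotation"]}

```bash
mkdir -p pics; ls; cat > h.py <<'E'
import numpy as np, cv2
from rig import bot
from scipy.spatial.transform import Rotation as R
def Rq(q): return R.from_quat([q[1],q[2],q[3],q[0]]).as_matrix()
def ray(im,px,z):
    M=cv2.Rodrigues(np.array(im["rvec"],float))[0]; t=np.array(im["tvec"],float)
    d=M.T@np.array([(px[1]-im["cx"])/im["fx"],(px[0]-im["cy"])/im["fy"],1]); o=-M.T@t
    return o+d*(z-o[2])/d[2]
def proj(im,P):
    K=np.array([[im["fx"],0,im["cx"]],[0,im["fy"],im["cy"]],[0,0,1]],float)
    return cv2.projectPoints(np.array(P,float).reshape(-1,3),np.array(im["rvec"],float),np.array(im["tvec"],float),K,None)[0].reshape(-1,2)
E
python3 - <<'E'
from h import *
print(bot.get_obs())
for n in ["scene","side"]:
    im=bot.get_image(n); cv2.imwrite(f"pics/{n}0.png",im["frame"][:,:,::-1])
    print(n,np.round(ray(im,(210,280),0),3), np.round(-cv2.Rodrigues(np.array(im["rvec"],float))[0].T@np.array(im["tvec"]),3))
    for l in ["sleeve_red","sleeve_yellow","sleeve_green","sleeve_blue","bottle_red_center","bottle_yellow_center","bottle_green_center","bottle_blue_center","tray","rack"]:
        r=bot.outline_of(l,im)
        if r: 
            c=r[0]["centre"];m=r[0]["pixels"]; z=.045 if 'bott' in l else .02
            print(l,round(r[0]["conf"],2),np.round(c),int(m.sum()),np.round(ray(im,c,z),3),len(r))
E
```

```text
pics
{'time': 0.0, 'joint_pos': array([-1.3226138 ,  0.43523668,  0.0249651 ,  1.57408115, -0.01156839,
        1.13397333, -0.07508334]), 'qvel': array([-0.0007361 ,  0.00172218,  0.00026107, -0.00081853,  0.00151555,
        0.00031259, -0.00066931]), 'joint_efforts': array([ 4.50776652e-04, -6.67831850e+01,  9.85005274e-01, -3.14474022e+01,
       -6.07245625e-02,  4.26953263e-02,  1.49509606e-04]), 'ee_pos': array([0.21466507, 0.58647943, 0.24294251]), 'ee_rot': array([-5.26439026e-05,  1.74509333e-01,  9.84655213e-01, -7.75329053e-04]), 'contact_force': array([-0.26294589,  0.50079114, -0.83089397]), 'wrist_torque': array([-1.25678083e-02,  1.30399663e-05, -1.91244727e-02]), 'finger_force': 0.0, 'width': 0.9969710119535339}
scene [ 0.424 -0.019 -0.   ] [1.285 0.146 0.771]
sleeve_yellow 0.96 [294. 420.] 483 [0.634 0.302 0.02 ] 1
sleeve_green 0.61 [284. 393.] 532 [0.62  0.248 0.02 ] 1
sleeve_blue 0.55 [271. 365.] 478 [0.597 0.192 0.02 ] 1
bottle_red_center 0.93 [247. 334.] 618 [0.566 0.124 0.045] 1
bottle_yellow_center 0.64 [278. 430.] 780 [0.612 0.315 0.045] 1
bottle_green_center 0.94 [266. 393.] 734 [0.596 0.244 0.045] 1
bottle_blue_center 0.6 [253. 368.] 692 [0.569 0.192 0.045] 1
tray 0.84 [290. 382.] 810 [0.641 0.227 0.02 ] 1
rack 0.68 [231. 178.] 3758 [ 0.56 -0.22  0.02] 3
side [0.533 0.07  0.   ] [ 0.41  -0.773  0.848]
sleeve_red 0.74 [192. 286.] 267 [0.558 0.114 0.02 ] 1
sleeve_yellow 0.6 [139. 303.] 65 [0.647 0.333 0.02 ] 2
sleeve_green 0.42 [163. 300.] 64 [0.617 0.226 0.02 ] 1
sleeve_blue 0.43 [170. 296.] 88 [0.6   0.195 0.02 ] 1
bottle_red_center 0.91 [180. 287.] 408 [0.564 0.133 0.045] 2
bottle_yellow_center 0.74 [131. 294.] 195 [0.621 0.344 0.045] 2
bottle_green_center 0.74 [145. 294.] 212 [0.611 0.279 0.045] 1
bottle_blue_center 0.72 [160. 291.] 205 [0.588 0.212 0.045] 1
tray 0.9 [194. 302.] 287 [0.597 0.099 0.02 ] 1
rack 0.81 [302. 312.] 3874 [ 0.55  -0.235  0.02 ] 1
```

View pics/scene0.png

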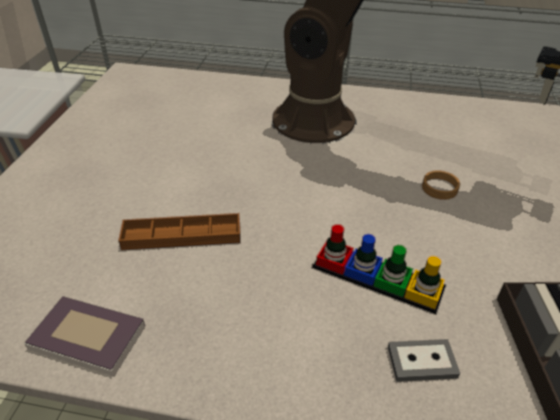

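View pics/side0.png

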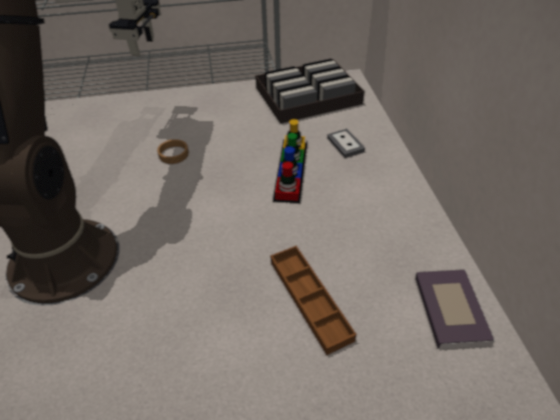

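The scene view (taken facing the robot) shows the tray row from (335,250) to (430,285). From the robot's left to right it runs yellow, green, blue, red. The empty rack is at (180,230), to the robot's right. Yellow therefore goes into the compartment at y=-96, green at -32, blue at 32 and red at 96.

```bash
cat > fit.py <<'E'
from h import *
from scipy.optimize import minimize
ims=[bot.get_image(n) for n in ("scene","side")]
def hull(im,pose,sx,sy,z1):
    c,s=np.cos(pose[2]),np.sin(pose[2])
    P=[[pose[0]+c*x-s*y,pose[1]+s*x+c*y,z] for x in(-sx,sx) for y in(-sy,sy) for z in(0,z1)]
    h=cv2.convexHull(proj(im,P).astype(np.float32)); m=np.zeros((420,560),np.uint8)
    cv2.fillConvexPoly(m,np.round(h*16).astype(np.int32),1,shift=4); return m>0
ms=[bot.outline_of("rack",im)[0]["pixels"] for im in ims]
def cost(p):
    f=0
    for im,m in zip(ims,ms):
        h=hull(im,p,.034,.130,.030); f+=1-(h&m).sum()/(h|m).sum()
    return f
best=None
for y in(-.2,0,.2):
    r=minimize(cost,[.55,-.225,y],method="Nelder-Mead",options=dict(initial_simplex=np.array([.55,-.225,y])+np.array([[0,0,0],[.02,0,0],[0,.02,0],[0,0,.1]])))
    if best is None or r.fun<best.fun: best=r
print("rack",best.x.round(4),best.fun)
Z=.086
for l in ["yellow","green","blue","red"]:
    for im in ims:
        m=bot.outline_of(f"bottle_{l}_center",im)[0]["pixels"]
        hsv=cv2.cvtColor(im["frame"],cv2.COLOR_RGB2HSV)
        m=m&(hsv[...,1]>140)&(hsv[...,2]>60)
        ys,xs=np.nonzero(m); top=ys.min()
        k=ys<top+9
        print(l,len(ys),(ys[k].mean().round(1),xs[k].mean().round(1)),ray(im,(ys[k].mean(),xs[k].mean()),.09).round(4))
E
python3 fit.py
```

```text
rack [ 0.5499 -0.215   0.2858] 0.08679332119477601
yellow 300 (np.float64(260.5), np.float64(433.3)) [0.6087 0.3122 0.09  ]
yellow 75 (np.float64(125.0), np.float64(293.3)) [0.6142 0.3125 0.09  ]
green 100 (np.float64(250.1), np.float64(399.0)) [0.5937 0.2481 0.09  ]
green 45 (np.float64(136.0), np.float64(291.1)) [0.5984 0.2616 0.09  ]
blue 526 (np.float64(275.6), np.float64(416.8)) [0.653  0.2813 0.09  ]
blue 119 (np.float64(151.0), np.float64(288.9)) [0.5803 0.1964 0.09  ]
red 208 (np.float64(229.2), np.float64(337.2)) [0.5588 0.1247 0.09  ]
red 122 (np.float64(166.4), np.float64(286.7)) [0.5631 0.1339 0.09  ]
```

```bash
cat >> h.py <<'E'
def go(x,y,z,yaw=None):
    "delta in tool cm and rotvec to TCP target, tool y at angle yaw, pointing down"
    o=bot.get_obs(); M=Rq(o["ee_rot"])
    yaw=np.arctan2(M[1,1],M[0,1]) if yaw is None else yaw
    ty=np.array([np.cos(yaw),np.sin(yaw),0]); tz=np.array([0,0,-1.]); T=np.c_[np.cross(ty,tz),ty,tz]
    print("t",round(o["time"],2),"pos",o["ee_pos"].round(4),"delta cm",(M.T@(np.array([x,y,z])-o["ee_pos"])*100).round(2),"rot",R.from_matrix(M.T@T).as_rotvec().round(3),"w",round(float(o["width"]),3),"F",o["contact_force"].round(1))
E
python3 -c "
from h import *
go(.586,.222,.26,-.26)"
```

```text
t 1.7 pos [0.2148 0.5869 0.2437] delta cm [-47.4  -21.51  -1.63] rot [ 0.   -0.    1.48] w 1.0 F [-0.7  0.3  0.1]
```

carry_out(claw=[9,9,9,9,9,9,9,9,9,9], delta_pos=[[-3.8,-1.7,-0.1],[-7.6,-3.4,-0.3],[-11.4,-5.1,-0.4],[-15.2,-6.8,-0.5],[-19,-8.6,-0.7],[-22.8,-10.3,-0.8],[-26.5,-12,-0.9],[-30.3,-13.8,-1],[-34,-15.5,-1.2],[-37.9,-17.2,-1.3]], rotation=[[0,0,0.12],[0,0,0.24],[0,0,0.36],[0,0,0.48],[0,0,0.6],[0,0,0.72],[0,0,0.84],[0,0,0.96],[0,0,1.08],[0,0,1.2]])

```text
time: 2.53
ee_pos: [0.512, 0.2942, 0.2573]
ee_rot: [-0.0, 0.702, 0.712, 0.0]
contact_force: [0.8, 0.6, -0.3]
width: 0.98
finger_force: 0.0
```

```bash
python3 -c "
from h import *
go(.586,.222,.26,-.26)"
```

```text
t 2.53 pos [0.512  0.2942 0.2573] delta cm [-7.33  7.29 -0.27] rot [ 0.    -0.001  0.274] w 0.98 F [ 0.8  0.6 -0.3]
```

carry_out(claw=[9,9,9,9], delta_pos=[[-2.5,2.5,0],[-5,5,0],[-7.3,7.3,-0.2],[-7.3,7.3,-0.2]], rotation=[[0,0,0.1],[0,0,0.2],[0,0,0.274],[0,0,0.274]])

```text
time: 2.87
ee_pos: [0.59, 0.217, 0.2594]
ee_rot: [0.003, 0.795, 0.607, 0.0]
contact_force: [-0.3, -0.5, 1.1]
width: 0.982
finger_force: 0.0
```

```bash
cat > w.py <<'E'
from h import *
import sys
im=bot.get_image("wrist"); cv2.imwrite(f"pics/{sys.argv[1]}.png",im["frame"][:,:,::-1])
hsv=cv2.cvtColor(im["frame"],cv2.COLOR_RGB2HSV)
print("cam",np.round(-cv2.Rodrigues(np.array(im["rvec"],float))[0].T@np.array(im["tvec"]),3))
for l in ["yellow","green","blue","red"]:
    for p,z in (("bottle_%s_center",.1),("sleeve_%s",.032)):
        r=bot.outline_of(p%l,im)
        if r: m=r[0]["pixels"]; n=np.argwhere(m); print(p%l,round(r[0]["conf"],2),r[0]["centre"],n.min(0),n.max(0),"@z",z,ray(im,r[0]["centre"],z).round(4))
o=bot.get_obs(); print(o["time"],o["ee_pos"].round(4),o["ee_rot"].round(3))
E
python3 w.py w1
```

```text
cam [0.613 0.3   0.4  ]
bottle_yellow_center 0.59 [82.0, 280.2] [ 59 257] [105 300] @z 0.1 [0.6176 0.3098 0.1   ]
sleeve_yellow 0.88 [100.7, 293.8] [ 51 250] [115 310] @z 0.032 [0.6275 0.2913 0.032 ]
bottle_green_center 0.89 [152.4, 281.4] [129 258] [175 299] @z 0.1 [0.6036 0.2542 0.1   ]
sleeve_green 0.92 [127.0, 276.8] [118 250] [176 308] @z 0.032 [0.6038 0.2706 0.032 ]
bottle_blue_center 0.89 [210.4, 272.2] [184 256] [239 296] @z 0.1 [0.5816 0.2052 0.1   ]
sleeve_blue 0.82 [190.5, 292.7] [176 251] [231 305] @z 0.032 [0.6026 0.2001 0.032 ]
bottle_red_center 0.89 [265.6, 278.9] [238 259] [299 296] @z 0.1 [0.5727 0.1494 0.1   ]
sleeve_red 0.92 [248.4, 258.8] [231 251] [280 303] @z 0.032 [0.547 0.143 0.032]
3.3167 [0.5848 0.2252 0.2588] [-0.     0.79   0.613  0.   ]
```

View pics/w1.png

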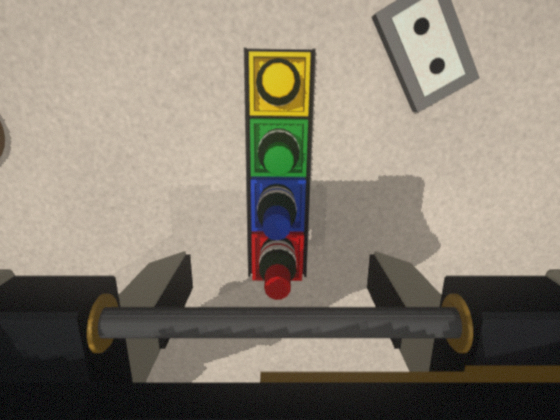

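The wrist view looks straight along the row, with cap tops at about yellow (80,279), green (155,278), blue (222,276) and red (282,277) in (row, col).

```bash
cat > caps.py <<'E'
from h import *
im=bot.get_image("wrist"); 
P=[]
from sys import argv
f=cv2.medianBlur(im["frame"],5)
for l,(r,c) in dict(yellow=(80,279),green=(155,278),blue=(222,276),red=(282,277)).items():
    ref=f[r,c].astype(int); d=np.abs(f.astype(int)-ref).sum(2)<45
    n,lab,st,ce=cv2.connectedComponentsWithStats(d[r-30:r+30,c-30:c+30].astype(np.uint8))
    k=lab[30,30]; q=ce[k]; px=(r-30+q[1],c-30+q[0]); print(l,np.round(px,1),st[k,2:],ray(im,px,.1).round(4), "manual",ray(im,(r,c),.1).round(4))
E
python3 caps.py; python3 -c "
from h import *
go(.6098,.312,.2,-.26)"
```

```text
yellow [ 89.  289.4] [ 30  31 734] [0.6164 0.312  0.1   ] manual [0.6099 0.3208 0.1   ]
green [160.5 281.5] [  53   44 1044] [0.5956 0.2565 0.1   ] manual [0.5938 0.2619 0.1   ]
blue [222.4 281.8] [  51   56 1154] [0.5817 0.2007 0.1   ] manual [0.5766 0.2024 0.1   ]
red [283.1 285.7] [  47   56 1048] [0.5698 0.1383 0.1   ] manual [0.5618 0.1416 0.1   ]
t 3.37 pos [0.5849 0.225  0.2588] delta cm [9.04 0.23 5.88] rot [-0.    -0.     0.007] w 0.981 F [ 0.2 -0.1 -0. ]
```

```bash
python3 -c "
from h import *
go(.6164,.312,.14,-.26)"
```

```text
t 3.37 pos [0.5849 0.225  0.2588] delta cm [ 9.21  0.87 11.88] rot [-0.    -0.     0.007] w 0.981 F [ 0.2 -0.1 -0. ]
```

carry_out(claw=[7,7,7,7,7,7,7], delta_pos=[[2.5,0.2,2.5],[5,0.4,5],[7.5,0.7,8],[9.2,0.9,11],[9.2,0.9,11.9],[9.2,0.9,11.9],[9.2,0.9,11.9]], rotation=[[0,0,0],[0,0,0],[0,0,0],[0,0,0],[0,0,0],[0,0,0],[0,0,0]])

```text
time: 3.95
ee_pos: [0.6172, 0.3101, 0.1399]
ee_rot: [0.0, 0.791, 0.612, -0.0]
contact_force: [0.8, -0.1, 0.5]
width: 0.763
finger_force: 0.0
```

```bash
python3 -c "
from h import *
im=bot.get_image('wrist');cv2.imwrite('pics/w2.png',im['frame'][:,:,::-1])
im2=bot.get_image('side')
cv2.imwrite('pics/s2.png',cv2.resize(im2['frame'][60:230,200:400,::-1],None,fx=3,fy=3))
go(.6164,.312,.084,-.26)
print(proj(im,[.6164,.312,.1]))"
```

```text
t 4.05 pos [0.6183 0.31   0.1418] delta cm [ 0.14 -0.25  5.78] rot [ 0.002 -0.001  0.004] w 0.763 F [-0.  -0.8  0.6]
[[275.76598943 250.7850765 ]]
```

View pics/w2.png

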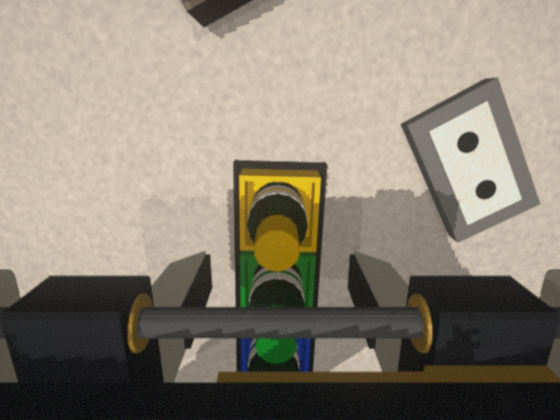

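View pics/s2.png

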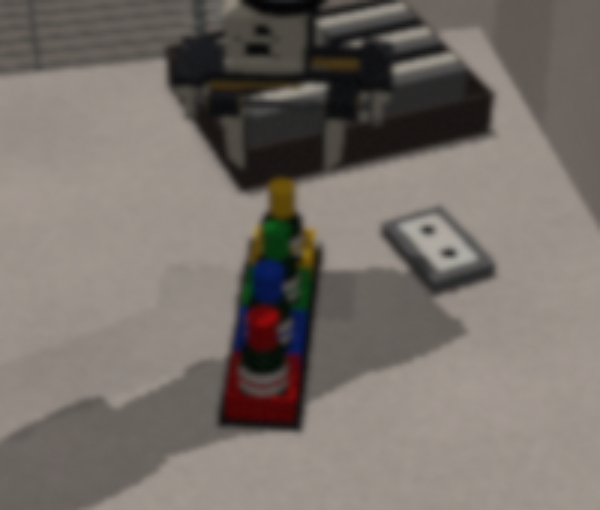

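The cap top is at (row 250, col 277), centred between the pads and where I predicted it. Descending to grip.

carry_out(claw=[7,7,7,7,2,2,2,2,2,2], delta_pos=[[0,0,2],[0,0,4],[0,-0.1,5.6],[0,-0.1,5.6],[0,-0.1,5.6],[0,-0.1,5.6],[0,-0.1,5.6],[0,-0.1,5.6],[0,-0.1,5.6],[0,-0.1,5.6]], rotation=[[0,0,0],[0,0,0],[0,0,0],[0,0,0],[0,0,0],[0,0,0],[0,0,0],[0,0,0],[0,0,0],[0,0,0]], force=15)

```text
time: 4.88
ee_pos: [0.6165, 0.3114, 0.0843]
ee_rot: [0.0, 0.791, 0.612, 0.0]
contact_force: [0.2, 0.4, 0.3]
width: 0.376
finger_force: 0.0
```

carry_out(claw=[2,2,2,2,2,2,2,2,2,2], delta_pos=[[0,0,0],[0,0,0],[0,0,0],[0,0,0],[0,0,-1],[0,0,-3],[0,0,-6],[0,0,-10],[0,0,-14],[0,0,-14]], rotation=[[0,0,0],[0,0,0],[0,0,0],[0,0,0],[0,0,0],[0,0,0],[0,0,0],[0,0,0],[0,0,0],[0,0,0]])

```text
time: 5.72
ee_pos: [0.6201, 0.3121, 0.2332]
ee_rot: [0.001, 0.791, 0.612, 0.006]
contact_force: [2.0, 0.9, 0.4]
width: 0.293
finger_force: 15.0
```

```bash
python3 - <<'E'
from h import *
x,y,a=.5499,-.215,.2858
for k in (-96,-32,32,96): print(k,round(x-np.sin(a)*k/1e3,4),round(y+np.cos(a)*k/1e3,4))
k=-.096
go(x-np.sin(a)*k,y+np.cos(a)*k,.224,a)
print(bot.get_obs()["finger_force"])
E
```

```text
-96 0.577 -0.3071
-32 0.5589 -0.2457
32 0.5409 -0.1843
96 0.5228 -0.1229
t 5.72 pos [0.6201 0.3121 0.2332] delta cm [-61.01  11.42   0.51] rot [ 0.011 -0.006 -0.54 ] w 0.293 F [2.  0.9 0.4]
14.988683760166168
```

carry_out(claw=[2,2,2,2,2,2,2,2,2,2], delta_pos=[[-1.5,0.3,0],[-4.5,0.8,0],[-8.2,1.5,0],[-12,2.2,0],[-15.8,2.9,0],[-19.6,3.6,0],[-23.4,4.4,0],[-27.2,5.1,0],[-31,5.8,0],[-34.8,6.5,0]], rotation=[[0,0,0],[0,0,-0.06],[0,0,-0.12],[0,0,-0.18],[0,0,-0.24],[0,0,-0.3],[0,0,-0.36],[0,0,-0.42],[0,0,-0.48],[0,0,-0.54]])

```text
time: 6.55
ee_pos: [0.5905, -0.0444, 0.2236]
ee_rot: [-0.0, 0.598, 0.801, -0.0]
contact_force: [1.1, -0.8, -2.0]
width: 0.29
finger_force: 15.0
```

```bash
python3 -c "
from h import *
go(.577,-.3071,.224,.2858)"
```

```text
t 6.55 pos [ 0.5905 -0.0444  0.2236] delta cm [-24.8   -8.77  -0.03] rot [-0.001  0.     0.003] w 0.29 F [ 1.1 -0.8 -2. ]
```

carry_out(claw=[2,2,2,2,2,2,2,2,2,2], delta_pos=[[-3.6,-1.3,0],[-7,-2.5,0],[-10.5,-3.7,0],[-14,-5,0],[-17.5,-6.2,0],[-20.5,-7.2,0],[-22.5,-8,0],[-24,-8.5,0],[-24.4,-8.7,0],[-24.4,-8.7,0]], rotation=[[0,0,0],[0,0,0],[0,0,0],[0,0,0],[0,0,0],[0,0,0],[0,0,0],[0,0,0],[0,0,0],[0,0,0]])

```text
time: 7.38
ee_pos: [0.5757, -0.3022, 0.2234]
ee_rot: [-0.0, 0.6, 0.8, -0.0]
contact_force: [-0.0, -0.1, -1.6]
width: 0.294
finger_force: 15.0
```

```bash
cat > rk.py <<'E'
from h import *
import sys
im=bot.get_image('wrist');v=im['frame'].copy()
x,y,a=map(float,sys.argv[2:5])
def W(u,v_,z): return [x+np.cos(a)*u-np.sin(a)*v_,y+np.sin(a)*u+np.cos(a)*v_,z]
P=proj(im,[W(u,q,.03) for u,q in((-.034,-.13),(.034,-.13),(.034,.13),(-.034,.13))])
cv2.polylines(v,[P.astype(np.int32)],True,(0,255,255),1)
for q in(-.096,-.032,.032,.096):
    P=proj(im,[W(u,q+w,.004) for u,w in((-.03,-.03),(.03,-.03),(.03,.03),(-.03,.03))]); cv2.polylines(v,[P.astype(np.int32)],True,(0,255,0),1)
cv2.imwrite(f'pics/{sys.argv[1]}.png',v[:,:,::-1])
go(x+np.sin(a)*.096,y-np.cos(a)*.096,.224,a)
E
python3 rk.py r1 .5499 -.215 .2858
```

```text
t 7.43 pos [ 0.5765 -0.3004  0.2233] delta cm [-0.66 -0.14 -0.07] rot [-0.001 -0.001 -0.001] w 0.292 F [ 0.2 -0.7 -0.9]
```

View pics/r1.png

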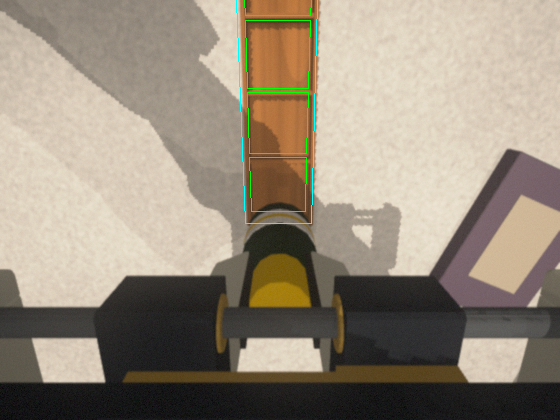

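The overlay of the fitted rack lines up with the real walls and partitions (near rows 90 and 155, edges at cols 243 and 315). The near end is hidden behind the bottle. Correcting by 6.6 mm and lowering.

carry_out(claw=[2,2,2,2,2,2,2,2,2,2], delta_pos=[[-0.6,-0.1,0],[-0.6,-0.1,2],[-0.6,-0.1,5],[-0.6,-0.1,8],[-0.6,-0.1,10.5],[-0.6,-0.1,12],[-0.6,-0.1,13],[-0.6,-0.1,13.6],[-0.6,-0.1,13.9],[-0.6,-0.1,13.9]], rotation=[[0,0,0],[0,0,0],[0,0,0],[0,0,0],[0,0,0],[0,0,0],[0,0,0],[0,0,0],[0,0,0],[0,0,0]])

```text
time: 8.27
ee_pos: [0.5782, -0.3063, 0.0849]
ee_rot: [0.0, 0.599, 0.801, 0.0]
contact_force: [-0.4, -0.4, -1.0]
width: 0.289
finger_force: 15.0
```

```bash
python3 -c "
from h import *
go(.577,-.3071,.078,.2858)"
```

```text
t 8.27 pos [ 0.5782 -0.3063  0.0849] delta cm [-0.04 -0.14  0.69] rot [0.    0.    0.001] w 0.289 F [-0.4 -0.4 -1. ]
```

carry_out(claw=[2,2,2,2,2], delta_pos=[[0,0,0.3],[0,0,0.5],[0,0,0.6],[0,0,0.7],[0,0,0.7]], rotation=[[0,0,0],[0,0,0],[0,0,0],[0,0,0],[0,0,0]])

```text
time: 8.68
ee_pos: [0.5779, -0.3067, 0.0779]
ee_rot: [0.0, 0.599, 0.801, 0.0]
contact_force: [0.5, 0.1, -0.6]
width: 0.292
finger_force: 15.0
```

carry_out(claw=[2,2,2], delta_pos=[[0,0,0.1],[0,0,0.15],[0,0,0.15]], rotation=[[0,0,0],[0,0,0],[0,0,0]])

```text
time: 8.93
ee_pos: [0.578, -0.307, 0.0777]
ee_rot: [0.001, 0.599, 0.801, 0.0]
contact_force: [-4.3, 1.6, 11.3]
width: 0.29
finger_force: 15.0
```

carry_out(claw=[2,7,7,7,7,7,7,7,7,7], delta_pos=[[0,0,-0.12],[0,0,-0.12],[0,0,-0.12],[0,0,-0.12],[0,0,-0.12],[0,0,-0.12],[0,0,-1.5],[0,0,-4.5],[0,0,-8.5],[0,0,-12]], rotation=[[0,0,0],[0,0,0],[0,0,0],[0,0,0],[0,0,0],[0,0,0],[0,0,0],[0,0,0],[0,0,0],[0,0,0]])

```text
time: 9.77
ee_pos: [0.5774, -0.3066, 0.1976]
ee_rot: [-0.0, 0.599, 0.801, -0.0]
contact_force: [1.2, -1.2, 1.0]
width: 0.761
finger_force: 0.0
```

```bash
python3 -c "
from h import *
im=bot.get_image('wrist');cv2.imwrite('pics/r2.png',im['frame'][:,:,::-1])
go(.5999,.25,.2,-.26)"
```

```text
t 9.82 pos [ 0.5804 -0.3086  0.2054] delta cm [53.06 17.6   0.33] rot [0.009 0.004 0.545] w 0.767 F [ 2.4 -2.6  4.8]
```

View pics/r2.png

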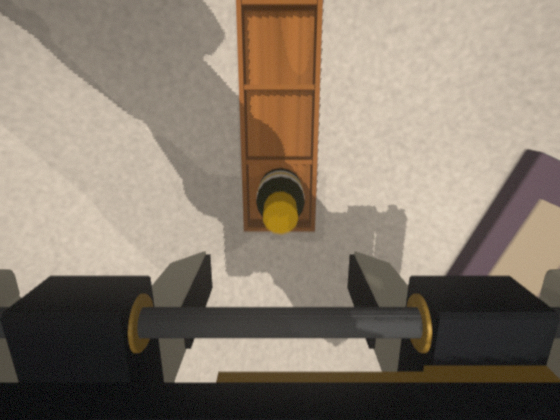

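Yellow stands upright, centred in the rightmost compartment with its cap at (213,281). Next is green.

carry_out(claw=[7,7,7,7,7,7,7,7,7,7], delta_pos=[[3.8,1.3,0],[7.6,2.5,0],[11.4,3.8,0],[15.2,5,0],[19,6.3,0],[22.8,7.6,0],[26.6,8.8,0],[30.4,10.1,0],[34.2,11.3,0],[38,12.6,0]], rotation=[[0,0,0.05],[0,0,0.1],[0,0,0.15],[0,0,0.2],[0,0,0.25],[0,0,0.31],[0,0,0.37],[0,0,0.43],[0,0,0.49],[0,0,0.545]])

```text
time: 10.65
ee_pos: [0.5911, 0.0955, 0.1962]
ee_rot: [0.0, 0.793, 0.609, 0.0]
contact_force: [0.4, -0.3, -0.3]
width: 0.761
finger_force: 0.0
```

```bash
python3 -c "
from h import *
go(.5999,.25,.14,-.26)"
```

```text
t 10.65 pos [0.5911 0.0955 0.1962] delta cm [15.15 -3.16  5.62] rot [ 0.    -0.    -0.002] w 0.761 F [ 0.4 -0.3 -0.3]
```

carry_out(claw=[7,7,7,7,7,7,7,7], delta_pos=[[3.5,-0.7,0],[7,-1.5,0],[10.5,-2.2,0],[13.5,-2.8,1],[14.6,-3.1,3.5],[14.6,-3.1,5.6],[14.6,-3.1,5.6],[14.6,-3.1,5.6]], rotation=[[0,0,0],[0,0,0],[0,0,0],[0,0,0],[0,0,0],[0,0,0],[0,0,0],[0,0,0]])

```text
time: 11.32
ee_pos: [0.5983, 0.2419, 0.1394]
ee_rot: [0.0, 0.793, 0.61, -0.001]
contact_force: [1.0, -1.0, 0.5]
width: 0.762
finger_force: 0.0
```

```bash
cat > g.py <<'E'
from h import *
import sys
x,y=map(float,sys.argv[2:4])
im=bot.get_image('wrist');v=im['frame'].copy()
cv2.circle(v,tuple(np.round(proj(im,[x,y,.1])[0]).astype(int)),4,(255,255,255),1)
M=Rq(bot.get_obs()["ee_rot"]);p=bot.get_obs()["ee_pos"]
cv2.circle(v,tuple(np.round(proj(im,[p[0],p[1],.1])[0]).astype(int)),4,(255,0,255),1)
cv2.imwrite(f'pics/{sys.argv[1]}.png',v[:,:,::-1])
go(x,y,.084,-.26)
E
python3 g.py g1 .5999 .25
```

```text
t 11.37 pos [0.5993 0.2417 0.1407] delta cm [ 0.82 -0.16  5.67] rot [ 0.     0.001 -0.   ] w 0.763 F [ 0.5 -0.  -0.2]
```

View pics/g1.png

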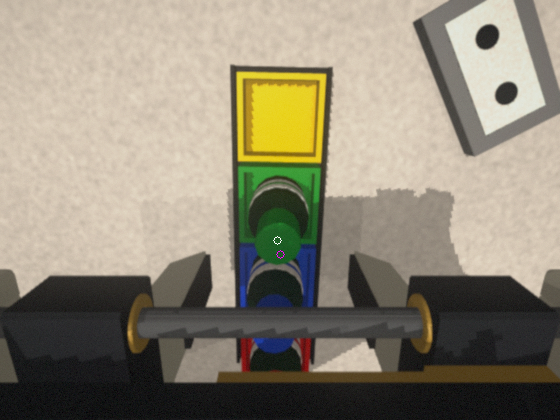

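The green cap is centred at (242,278), matching the prediction, and needs +7 mm along the row. Gripping.

carry_out(claw=[7,7,7,7,2,2,2,2,2,2], delta_pos=[[0.7,-0.15,0],[0.7,-0.15,2.5],[0.7,-0.15,4.5],[0.7,-0.15,5.6],[0.7,-0.15,5.6],[0.7,-0.15,5.6],[0.7,-0.15,5.6],[0.7,-0.15,5.6],[0.7,-0.15,5.6],[0.7,-0.15,5.6]], rotation=[[0,0,0],[0,0,0],[0,0,0],[0,0,0],[0,0,0],[0,0,0],[0,0,0],[0,0,0],[0,0,0],[0,0,0]], force=15)

```text
time: 12.2
ee_pos: [0.5997, 0.2499, 0.085]
ee_rot: [0.0, 0.793, 0.61, 0.001]
contact_force: [0.1, 0.3, -0.0]
width: 0.374
finger_force: 0.0
```

carry_out(claw=[2,2,2,2,2,2,2,2,2,2], delta_pos=[[0,0,0],[0,0,0],[0,0,0],[0,0,0],[0,0,-1],[0,0,-3],[0,0,-6],[0,0,-10],[0,0,-13],[0,0,-14]], rotation=[[0,0,0],[0,0,0],[0,0,0],[0,0,0],[0,0,0],[0,0,0],[0,0,0],[0,0,0],[0,0,0],[0,0,0]])

```text
time: 13.03
ee_pos: [0.6013, 0.2499, 0.2299]
ee_rot: [0.001, 0.793, 0.61, 0.003]
contact_force: [0.4, 0.3, -0.4]
width: 0.295
finger_force: 15.0
```

```bash
python3 -c "
from h import *
go(.5589,-.2457,.224,.2858)"
```

```text
t 13.03 pos [0.6013 0.2499 0.2299] delta cm [-48.99   8.62   0.42] rot [ 0.006 -0.003 -0.545] w 0.295 F [ 0.4  0.3 -0.4]
```

carry_out(claw=[2,2,2,2,2,2,2,2,2,2], delta_pos=[[-1.5,0.3,0],[-4.5,0.8,0],[-8.2,1.5,0],[-12,2.1,0],[-15.8,2.8,0],[-19.6,3.4,0],[-23.4,4.1,0],[-27.2,4.8,0],[-31,5.4,0],[-34.8,6.1,0]], rotation=[[0,0,0],[0,0,-0.06],[0,0,-0.12],[0,0,-0.18],[0,0,-0.24],[0,0,-0.3],[0,0,-0.36],[0,0,-0.42],[0,0,-0.48],[0,0,-0.545]])

```text
time: 13.87
ee_pos: [0.5671, -0.1046, 0.223]
ee_rot: [-0.001, 0.598, 0.801, -0.001]
contact_force: [0.5, 0.0, -1.1]
width: 0.288
finger_force: 15.0
```

```bash
python3 -c "
from h import *
go(.5589,-.2457,.224,.2858)"
```

```text
t 13.87 pos [ 0.5671 -0.1046  0.223 ] delta cm [-13.3  -4.8  -0.1] rot [-0.002 -0.001  0.003] w 0.288 F [ 0.5  0.  -1.1]
```

carry_out(claw=[2,2,2,2,2,2,2,2,2], delta_pos=[[-3.6,-1.3,0],[-7,-2.5,0],[-10,-3.6,0],[-12,-4.3,0],[-13.2,-4.7,0],[-13.5,-4.8,1],[-13.5,-4.8,2],[-13.5,-4.8,2],[-13.5,-4.8,2]], rotation=[[0,0,0],[0,0,0],[0,0,0],[0,0,0],[0,0,0],[0,0,0],[0,0,0],[0,0,0],[0,0,0]])

```text
time: 14.62
ee_pos: [0.5609, -0.2426, 0.2026]
ee_rot: [-0.002, 0.598, 0.801, 0.0]
contact_force: [0.2, -0.2, -0.8]
width: 0.295
finger_force: 15.0
```

```bash
python3 -c "
from h import *
go(.5589,-.2457,.078,.2858)"
```

```text
t 14.62 pos [ 0.5609 -0.2426  0.2026] delta cm [-0.27 -0.25 12.46] rot [-0.002 -0.003  0.003] w 0.295 F [ 0.2 -0.2 -0.8]
```

carry_out(claw=[2,2,2,2,2,2,2,2,2,2], delta_pos=[[-0.25,-0.2,2],[-0.25,-0.2,5],[-0.25,-0.2,8],[-0.25,-0.2,10],[-0.25,-0.2,11.3],[-0.25,-0.2,11.9],[-0.25,-0.2,12.2],[-0.25,-0.2,12.3],[-0.25,-0.2,12.4],[-0.25,-0.2,12.4]], rotation=[[0,0,0],[0,0,0],[0,0,0],[0,0,0],[0,0,0],[0,0,0],[0,0,0],[0,0,0],[0,0,0],[0,0,0]])

```text
time: 15.45
ee_pos: [0.5605, -0.2483, 0.0811]
ee_rot: [0.001, 0.599, 0.801, 0.0]
contact_force: [0.4, 1.3, -1.1]
width: 0.289
finger_force: 15.0
```

```bash
python3 -c "
from h import *
go(.5589,-.2457,.078,.2858)"
```

```text
t 15.45 pos [ 0.5605 -0.2483  0.0811] delta cm [ 0.29 -0.08  0.31] rot [0.001 0.001 0.   ] w 0.289 F [ 0.4  1.3 -1.1]
```

carry_out(claw=[2,2,2,2], delta_pos=[[0.2,0,0.1],[0.2,0,0.2],[0.2,0,0.3],[0.2,0,0.3]], rotation=[[0,0,0],[0,0,0],[0,0,0],[0,0,0]])

```text
time: 15.78
ee_pos: [0.5597, -0.2463, 0.0785]
ee_rot: [0.0, 0.599, 0.801, 0.001]
contact_force: [-2.9, 2.0, 11.5]
width: 0.289
finger_force: 15.0
```

carry_out(claw=[2,2,2], delta_pos=[[0,0,0.05],[0,0,0.1],[0,0,0.1]], rotation=[[0,0,0],[0,0,0],[0,0,0]])

```text
time: 16.03
ee_pos: [0.5599, -0.2466, 0.0783]
ee_rot: [0.001, 0.599, 0.801, 0.001]
contact_force: [-5.6, 3.1, 17.3]
width: 0.289
finger_force: 15.0
```

carry_out(claw=[2,7,7,7,7,7,7,7,7,7], delta_pos=[[0,0,-0.2],[0,0,-0.2],[0,0,-0.2],[0,0,-0.2],[0,0,-0.2],[0,0,-0.2],[0,0,-1.5],[0,0,-4.5],[0,0,-8.5],[0,0,-12]], rotation=[[0,0,0],[0,0,0],[0,0,0],[0,0,0],[0,0,0],[0,0,0],[0,0,0],[0,0,0],[0,0,0],[0,0,0]])

```text
time: 16.87
ee_pos: [0.5589, -0.2464, 0.1975]
ee_rot: [-0.0, 0.599, 0.801, -0.0]
contact_force: [-0.0, -0.4, 0.3]
width: 0.761
finger_force: 0.0
```

```bash
python3 -c "
from h import *
im=bot.get_image('wrist');cv2.imwrite('pics/r3.png',im['frame'][:,:,::-1])
go(.5835,.188,.2,-.26)"
```

```text
t 16.92 pos [ 0.5619 -0.2482  0.2048] delta cm [41.26 14.34  0.37] rot [0.008 0.003 0.545] w 0.761 F [ 2.6 -1.2  4.3]
```

View pics/r3.png

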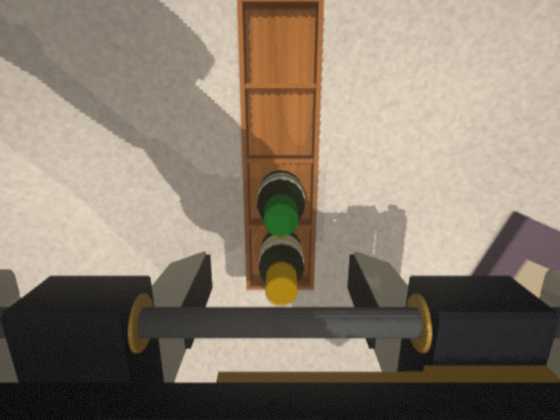

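Green stands upright in the second compartment, cap at (215,281), with yellow beside it at (285,282). Next is blue.

carry_out(claw=[7,7,7,7,7,7,7,7,7,7], delta_pos=[[3.7,1.3,0],[7.4,2.6,0],[11.1,3.9,0],[14.8,5.1,0],[18.5,6.4,0],[22.2,7.7,0],[25.9,9,0],[29.6,10.3,0],[33.3,11.6,0],[37,12.9,0]], rotation=[[0,0,0.05],[0,0,0.1],[0,0,0.15],[0,0,0.2],[0,0,0.25],[0,0,0.31],[0,0,0.37],[0,0,0.43],[0,0,0.49],[0,0,0.545]])

```text
time: 17.75
ee_pos: [0.5785, 0.147, 0.1962]
ee_rot: [0.0, 0.793, 0.609, 0.0]
contact_force: [0.1, -1.2, 0.6]
width: 0.765
finger_force: 0.0
```

```bash
python3 -c "
from h import *
go(.5835,.188,.14,-.26)"
```

```text
t 17.75 pos [0.5785 0.147  0.1962] delta cm [ 4.09 -0.58  5.62] rot [ 0.    -0.    -0.002] w 0.765 F [ 0.1 -1.2  0.6]
```

carry_out(claw=[7,7,7,7,7,7], delta_pos=[[2.5,-0.3,0],[3.7,-0.6,1],[4.2,-0.6,3],[4.2,-0.6,5.6],[4.2,-0.6,5.6],[4.2,-0.6,5.6]], rotation=[[0,0,0],[0,0,0],[0,0,0],[0,0,0],[0,0,0],[0,0,0]])

```text
time: 18.25
ee_pos: [0.5827, 0.1857, 0.1391]
ee_rot: [-0.0, 0.793, 0.609, -0.002]
contact_force: [-0.3, -0.4, 0.1]
width: 0.763
finger_force: 0.0
```

```bash
python3 g.py g2 .5835 .188
```

```text
t 18.3 pos [0.5838 0.1858 0.1404] delta cm [ 0.21 -0.08  5.64] rot [-0.     0.001 -0.001] w 0.76 F [ 1.  -0.5  0.2]
```

View pics/g2.png

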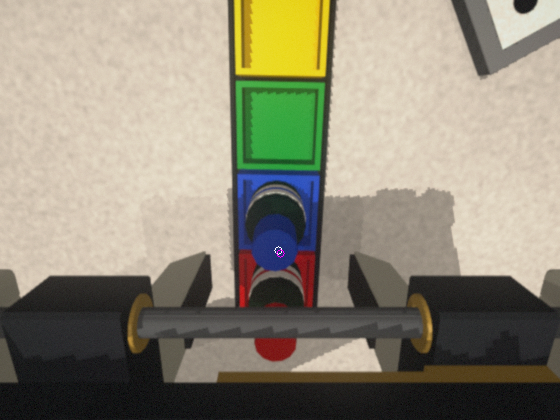

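The blue cap is centred at about (250,275), roughly 2 mm towards the robot from the predicted spot. I'll shift by that and grip.

carry_out(claw=[7,7,7,7,2,2,2,2,2,2], delta_pos=[[0.1,-0.25,0],[0.1,-0.25,2.5],[0.1,-0.25,4.5],[0.1,-0.25,5.6],[0.1,-0.25,5.6],[0.1,-0.25,5.6],[0.1,-0.25,5.6],[0.1,-0.25,5.6],[0.1,-0.25,5.6],[0.1,-0.25,5.6]], rotation=[[0,0,0],[0,0,0],[0,0,0],[0,0,0],[0,0,0],[0,0,0],[0,0,0],[0,0,0],[0,0,0],[0,0,0]], force=15)

```text
time: 19.13
ee_pos: [0.5819, 0.1889, 0.085]
ee_rot: [0.0, 0.793, 0.61, 0.001]
contact_force: [0.7, -0.8, -0.9]
width: 0.374
finger_force: 0.0
```

carry_out(claw=[2,2,2,2,2,2,2,2,2,2], delta_pos=[[0,0,0],[0,0,0],[0,0,0],[0,0,0],[0,0,-1],[0,0,-3],[0,0,-6],[0,0,-10],[0,0,-13],[0,0,-14]], rotation=[[0,0,0],[0,0,0],[0,0,0],[0,0,0],[0,0,0],[0,0,0],[0,0,0],[0,0,0],[0,0,0],[0,0,0]])

```text
time: 19.97
ee_pos: [0.5836, 0.1886, 0.2296]
ee_rot: [0.001, 0.793, 0.61, 0.003]
contact_force: [1.2, -0.4, -0.8]
width: 0.29
finger_force: 15.0
```

```bash
python3 -c "
from h import *
go(.5409,-.1843,.224,.2858)"
```

```text
t 19.97 pos [0.5836 0.1886 0.2296] delta cm [-37.14   5.45   0.45] rot [ 0.006 -0.002 -0.546] w 0.29 F [ 1.2 -0.4 -0.8]
```

carry_out(claw=[2,2,2,2,2,2,2,2,2,2], delta_pos=[[-1.5,0.2,0],[-4.5,0.7,0],[-8.2,1.2,0],[-12,1.8,0],[-15.8,2.3,0],[-19.6,2.9,0],[-23.4,3.4,0],[-27.2,4,0],[-31,4.5,0],[-34,5,0]], rotation=[[0,0,0],[0,0,-0.06],[0,0,-0.12],[0,0,-0.18],[0,0,-0.24],[0,0,-0.3],[0,0,-0.36],[0,0,-0.42],[0,0,-0.48],[0,0,-0.545]])

```text
time: 20.8
ee_pos: [0.5403, -0.1566, 0.2231]
ee_rot: [-0.001, 0.599, 0.801, -0.001]
contact_force: [0.7, 0.3, -1.7]
width: 0.29
finger_force: 15.0
```

```bash
python3 -c "
from h import *
go(.5409,-.1843,.204,.2858)"
```

```text
t 20.8 pos [ 0.5403 -0.1566  0.2231] delta cm [-2.68 -0.71  1.92] rot [-0.002  0.     0.   ] w 0.29 F [ 0.7  0.3 -1.7]
```

carry_out(claw=[2,2,2,2,2,2], delta_pos=[[-1.5,-0.4,0],[-2.6,-0.7,0],[-2.9,-0.7,0],[-2.9,-0.7,1],[-2.9,-0.7,2],[-2.9,-0.7,2]], rotation=[[0,0,0],[0,0,0],[0,0,0],[0,0,0],[0,0,0],[0,0,0]])

```text
time: 21.3
ee_pos: [0.5432, -0.18, 0.2012]
ee_rot: [-0.002, 0.598, 0.801, -0.001]
contact_force: [-0.7, 0.6, -2.0]
width: 0.29
finger_force: 15.0
```

```bash
python3 -c "
from h import *
go(.5409,-.1843,.078,.2858)"
```

```text
t 21.3 pos [ 0.5432 -0.18    0.2012] delta cm [-0.39 -0.3  12.32] rot [-0.003 -0.003  0.003] w 0.29 F [-0.7  0.6 -2. ]
```

carry_out(claw=[2,2,2,2,2,2,2,2,2,2], delta_pos=[[-0.1,-0.2,2],[-0.1,-0.2,5],[-0.1,-0.2,8],[-0.1,-0.2,10],[-0.1,-0.2,11.3],[-0.1,-0.2,11.8],[-0.1,-0.2,12.1],[-0.1,-0.2,12.2],[-0.1,-0.2,12.3],[-0.1,-0.2,12.3]], rotation=[[0,0,0],[0,0,0],[0,0,0],[0,0,0],[0,0,0],[0,0,0],[0,0,0],[0,0,0],[0,0,0],[0,0,0]])

```text
time: 22.13
ee_pos: [0.5432, -0.1839, 0.0819]
ee_rot: [0.001, 0.599, 0.801, 0.0]
contact_force: [-0.1, -0.3, -0.3]
width: 0.291
finger_force: 15.0
```

```bash
python3 -c "
from h import *
go(.5409,-.1843,.078,.2858)"
```

```text
t 22.13 pos [ 0.5432 -0.1839  0.0819] delta cm [ 0.03 -0.23  0.39] rot [0.001 0.001 0.   ] w 0.291 F [-0.1 -0.3 -0.3]
```

carry_out(claw=[2,2,2,2,2], delta_pos=[[0,-0.15,0.1],[0,-0.15,0.2],[0,-0.15,0.3],[0,-0.15,0.35],[0,-0.15,0.35]], rotation=[[0,0,0],[0,0,0],[0,0,0],[0,0,0],[0,0,0]])

```text
time: 22.55
ee_pos: [0.5411, -0.1847, 0.0783]
ee_rot: [0.0, 0.599, 0.801, 0.0]
contact_force: [-1.9, -0.5, 6.4]
width: 0.286
finger_force: 15.0
```

Light contact (6 N). Releasing.

carry_out(claw=[2,7,7,7,7,7,7,7,7,7], delta_pos=[[0,0,-0.05],[0,0,-0.05],[0,0,-0.05],[0,0,-0.05],[0,0,-0.05],[0,0,-0.05],[0,0,-1.5],[0,0,-4.5],[0,0,-8.5],[0,0,-12]], rotation=[[0,0,0],[0,0,0],[0,0,0],[0,0,0],[0,0,0],[0,0,0],[0,0,0],[0,0,0],[0,0,0],[0,0,0]])

```text
time: 23.38
ee_pos: [0.5407, -0.1846, 0.1992]
ee_rot: [-0.0, 0.599, 0.801, -0.0]
contact_force: [1.0, 0.6, 0.4]
width: 0.757
finger_force: 0.0
```

```bash
python3 -c "
from h import *
im=bot.get_image('wrist');cv2.imwrite('pics/r4.png',im['frame'][:,:,::-1])
go(.567,.1265,.2,-.26)"
```

```text
t 23.43 pos [ 0.5439 -0.1861  0.2061] delta cm [29.36 11.    0.57] rot [0.009 0.002 0.545] w 0.761 F [ 2.4 -2.   5.9]
```

View pics/r4.png

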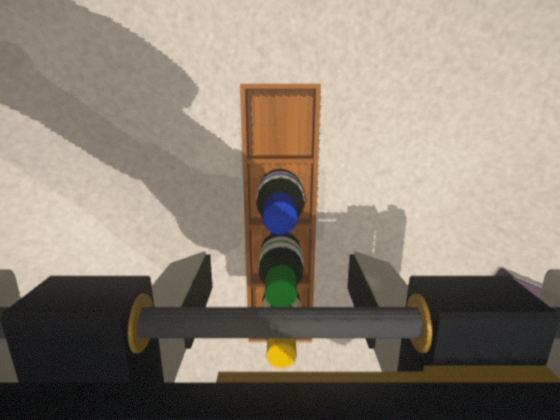

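Blue stands upright in the third compartment, cap at (213,281). Last is red.

carry_out(claw=[7,7,7,7,7,7,7,7,7,7], delta_pos=[[2.9,1.1,0],[5.9,2.2,0],[8.8,3.3,0],[11.7,4.4,0],[14.7,5.5,0],[17.6,6.6,0],[20.5,7.7,0],[23.5,8.8,0],[26.4,9.9,0],[29,10.9,0]], rotation=[[0,0,0.05],[0,0,0.1],[0,0,0.15],[0,0,0.2],[0,0,0.25],[0,0,0.31],[0,0,0.37],[0,0,0.43],[0,0,0.49],[0,0,0.545]])

```text
time: 24.27
ee_pos: [0.5637, 0.1269, 0.1977]
ee_rot: [-0.0, 0.793, 0.609, 0.0]
contact_force: [1.2, -0.4, -0.1]
width: 0.763
finger_force: 0.0
```

```bash
python3 -c "
from h import *
go(.5665,.1265,.14,-.26)"
```

```text
t 24.27 pos [0.5637 0.1269 0.1977] delta cm [0.03 0.28 5.77] rot [-0.    -0.    -0.001] w 0.763 F [ 1.2 -0.4 -0.1]
```

carry_out(claw=[7,7,7,7,7], delta_pos=[[0,0.2,0],[0.2,0.2,3],[0.2,0.2,5.7],[0.2,0.2,5.7],[0.2,0.2,5.7]], rotation=[[0,0,0],[0,0,0],[0,0,0],[0,0,0],[0,0,0]])

```text
time: 24.68
ee_pos: [0.5655, 0.1254, 0.14]
ee_rot: [-0.0, 0.793, 0.61, -0.001]
contact_force: [-0.1, -0.1, 0.7]
width: 0.761
finger_force: 0.0
```

```bash
python3 g.py g3 .567 .1265
```

```text
t 24.73 pos [0.5666 0.1255 0.1413] delta cm [0.11 0.01 5.73] rot [-0.  0.  0.] w 0.763 F [-0.1 -0.4  0.6]
```

View pics/g3.png

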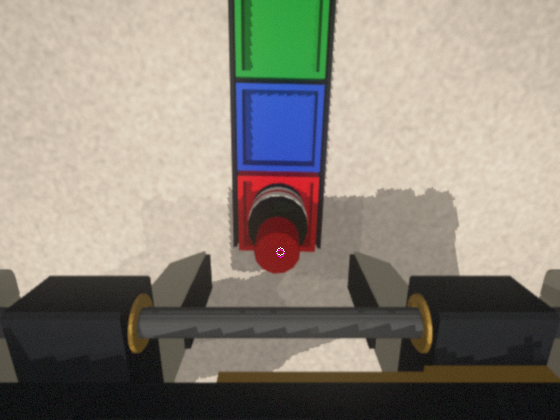

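The red cap is centred at (250,277), about 2 mm towards the robot. Gripping.

carry_out(claw=[7,7,7,7,2,2,2,2,2,2], delta_pos=[[0.1,-0.15,0],[0.1,-0.15,2.5],[0.1,-0.15,4.5],[0.1,-0.15,5.6],[0.1,-0.15,5.6],[0.1,-0.15,5.6],[0.1,-0.15,5.6],[0.1,-0.15,5.6],[0.1,-0.15,5.6],[0.1,-0.15,5.6]], rotation=[[0,0,0],[0,0,0],[0,0,0],[0,0,0],[0,0,0],[0,0,0],[0,0,0],[0,0,0],[0,0,0],[0,0,0]], force=15)

```text
time: 25.57
ee_pos: [0.5656, 0.1275, 0.0855]
ee_rot: [0.0, 0.792, 0.61, 0.001]
contact_force: [-0.0, -0.1, -0.4]
width: 0.375
finger_force: 0.0
```

carry_out(claw=[2,2,2,2,2,2,2,2,2,2], delta_pos=[[0,0,0],[0,0,0],[0,0,0],[0,0,0],[0,0,-1],[0,0,-3],[0,0,-6],[0,0,-10],[0,0,-13],[0,0,-14]], rotation=[[0,0,0],[0,0,0],[0,0,0],[0,0,0],[0,0,0],[0,0,0],[0,0,0],[0,0,0],[0,0,0],[0,0,0]])

```text
time: 26.4
ee_pos: [0.5672, 0.127, 0.2299]
ee_rot: [0.001, 0.793, 0.61, 0.003]
contact_force: [1.8, -0.3, -0.5]
width: 0.291
finger_force: 15.0
```

```bash
python3 -c "
from h import *
go(.5228,-.1229,.224,.2858)"
```

```text
t 26.4 pos [0.5672 0.127  0.2299] delta cm [-25.29   2.13   0.51] rot [ 0.006 -0.002 -0.546] w 0.291 F [ 1.8 -0.3 -0.5]
```

carry_out(claw=[2,2,2,2,2,2,2,2,2,2], delta_pos=[[-1.5,0.1,0],[-4.2,0.3,0],[-7,0.6,0],[-10,0.8,0],[-13,1.1,0],[-16,1.4,0],[-19,1.6,0],[-22,1.9,0],[-24.3,2,0],[-25.3,2.1,0]], rotation=[[0,0,0],[0,0,-0.06],[0,0,-0.12],[0,0,-0.18],[0,0,-0.24],[0,0,-0.3],[0,0,-0.36],[0,0,-0.42],[0,0,-0.48],[0,0,-0.545]])

```text
time: 27.23
ee_pos: [0.518, -0.1273, 0.2237]
ee_rot: [-0.001, 0.6, 0.8, -0.001]
contact_force: [-0.6, -0.1, -1.5]
width: 0.289
finger_force: 15.0
```

carry_out(claw=[2,2,2], delta_pos=[[0,0,1],[0,0,2],[0,0,2]], rotation=[[0,0,0],[0,0,0],[0,0,0]])

```text
time: 27.48
ee_pos: [0.519, -0.1211, 0.2016]
ee_rot: [-0.002, 0.6, 0.8, -0.001]
contact_force: [-0.5, 0.5, -1.9]
width: 0.286
finger_force: 15.0
```

```bash
python3 -c "
from h import *
go(.5228,-.1229,.078,.2858)"
```

```text
t 27.48 pos [ 0.519  -0.1211  0.2016] delta cm [-0.31  0.36 12.36] rot [-0.004 -0.002 -0.001] w 0.286 F [-0.5  0.5 -1.9]
```

carry_out(claw=[2,2,2,2,2,2,2,2,2,2], delta_pos=[[-0.1,0.3,2],[-0.1,0.3,5],[-0.1,0.3,8],[-0.1,0.3,10],[-0.1,0.3,11.3],[-0.1,0.3,11.8],[-0.1,0.3,12.1],[-0.1,0.3,12.2],[-0.1,0.3,12.3],[-0.1,0.3,12.3]], rotation=[[0,0,0],[0,0,0],[0,0,0],[0,0,0],[0,0,0],[0,0,0],[0,0,0],[0,0,0],[0,0,0],[0,0,0]])

```text
time: 28.32
ee_pos: [0.5244, -0.1226, 0.0823]
ee_rot: [0.0, 0.599, 0.801, 0.0]
contact_force: [0.6, 0.3, -0.4]
width: 0.293
finger_force: 15.0
```

```bash
python3 -c "
from h import *
go(.5228,-.1229,.078,.2858)"
```

```text
t 28.32 pos [ 0.5244 -0.1226  0.0823] delta cm [ 0.02 -0.16  0.43] rot [0.001 0.    0.   ] w 0.293 F [ 0.6  0.3 -0.4]
```

carry_out(claw=[2,2,2,2,2], delta_pos=[[0,-0.1,0.1],[0,-0.1,0.2],[0,-0.1,0.3],[0,-0.1,0.37],[0,-0.1,0.37]], rotation=[[0,0,0],[0,0,0],[0,0,0],[0,0,0],[0,0,0]])

```text
time: 28.73
ee_pos: [0.5228, -0.1233, 0.0787]
ee_rot: [0.0, 0.599, 0.8, 0.0]
contact_force: [-3.6, 1.1, 8.8]
width: 0.289
finger_force: 15.0
```

carry_out(claw=[2,7,7,7,7,7,7,7,7,7], delta_pos=[[0,0,-0.05],[0,0,-0.05],[0,0,-0.05],[0,0,-0.05],[0,0,-0.05],[0,0,-0.05],[0,0,-1.5],[0,0,-4.5],[0,0,-8.5],[0,0,-12]], rotation=[[0,0,0],[0,0,0],[0,0,0],[0,0,0],[0,0,0],[0,0,0],[0,0,0],[0,0,0],[0,0,0],[0,0,0]])

```text
time: 29.57
ee_pos: [0.5224, -0.1233, 0.1994]
ee_rot: [-0.0, 0.599, 0.8, -0.0]
contact_force: [1.3, 0.6, 1.1]
width: 0.757
finger_force: 0.0
```

carry_out(claw=[7,7,7,7,7,7], delta_pos=[[1,0,-2],[4,0,-4],[7,0,-5],[9,0,-5],[9,0,-5],[9,0,-5]], rotation=[[0,0,0],[0,0,0],[0,0,0],[0,0,0],[0,0,0],[0,0,0]])

```text
time: 30.07
ee_pos: [0.4973, -0.0355, 0.2482]
ee_rot: [-0.0, 0.598, 0.801, 0.0]
contact_force: [-0.2, -0.1, 0.2]
width: 0.763
finger_force: 0.0
```

```bash
python3 -c "
from h import *
a=bot.get_image('scene')['frame'];b=bot.get_image('side')['frame']
v=np.hstack([cv2.resize(a[180:400,20:280],(400,338)),cv2.resize(b[200:390,230:455],(400,338))])
cv2.imwrite('pics/end.png',v[:,:,::-1]);print(bot.get_obs()['ee_pos'])"
```

```text
[ 0.49746892 -0.03750476  0.24789938]
```

View pics/end.png

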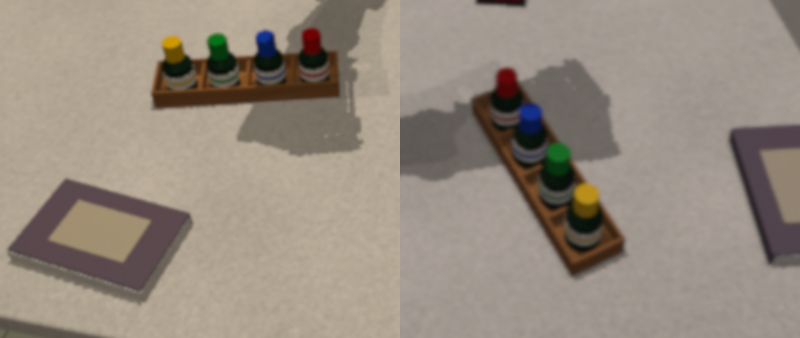

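Both views show all four bottles upright, one per compartment. From the robot's right to left they run yellow, green, blue, red, which is the reverse order asked for.

```bash
python3 -c "
from rig import bot
print(bot.finish_job())"
```

```text
the job is handed in; nothing more can be done
None
```

All four bottles stand upright in the rack in reverse order (yellow rightmost, then green, blue and red, seen from the robot). The book, cassette and ring were left untouched, and the job was handed in after about 30 s of robot time; no verdict came back.

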